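# Step the pigment box round to cobalt blue

## Robot

A 7-joint arm with a two-finger parallel gripper is mounted at the origin on the work surface. World frame = base frame: x ahead of the robot, y to its left, z up, the work surface at z = 0. Lengths are in m, angles in rad, forces in N, time in s.
With the tool pointing down it reaches from about 0.35 to 0.9 m from the base axis. Payload 8.1 kg.
Tool frame: the origin (TCP) lies at the very end of the fingers, on their centre line; the grasp point (between the pads) lies 19 mm behind it; x points along the fingers, y is the direction in which the jaws open and shut, and the axes are right-handed (so a half turn about x gives the same grasp; the last joint's range is limited). The gripper opens to 92 mm and grips with 3 to 60 N. Pads are 19 mm wide; open, the fingers measure 130 mm over their backs; the gripper's body (75 mm by 190 mm) begins 47 mm behind the grasp point.
Start: joints at [-1.412, 0.434, 0.025, 1.573, -0.012, 1.134, -0.075], TCP at [0.162, 0.604, 0.227] pointing down, gripper open.
Joint ranges: [-2.62, 2.62], [-0.44, 2.09], [-1.27, 1.32], [0.08, 2.57], [-1.32, 4.46], [0.12, 2], [-2.74, 2.74]. Speed limits (rad/s): [2.22, 2.22, 3.01, 3.01, 3.14, 3.14, 3.14].

## Interface

Orientations are given as a rotation vector (axis times angle).
In Python, from cell import arm gives the robot as it stands.
- The arm moves only by the tool servo_tool, never from a script. Its argument "plan" is a list of rows, each a list of 2 entries, a list of its own where there are three numbers: the shift along the world's x, y, z in cm, then the turn, a rotation vector about the world's x, y, z in degrees. A call has 1 to 12 rows; each row is the pose to reach, as a shift and turn from the pose measured when the call began; what a row does not reach only later rows make up. A row lasts 1/10 s, in which the tool goes at most 50 mm and 8.59 degrees, less where a joint would pass 70% of its speed; a pose out of reach is approached as far as the arm can. A call with a gripper value outside its range is refused whole. "grip" is the opening, from 0 (shut) to 1 (fully open), set as the call begins (left out, the last holds). The fingers move at their own pace and stop on an object; "squeeze" is the grip in N (left out, the last holds). Time passes only in rows, so rows that repeat a pose let the fingers close. It gives the time, the measured TCP pose, the force and the opening at its end, in the units of the state.
- arm.observe(): the state, without advancing time (a new reading comes with each control period).
- arm.get_image(name): name is "scene" or "top"; returns a dict with "frame" (420x560x3 uint8, blue, green, red), "fx", "fy", "cx", "cy" (pixels), "position" and "rotation" of the camera in the world. Camera axes: x right, y down, z forward; pixel columns grow to the right and rows downward; lengths in m; the calibration is good to about 2 mm. A picture is of the moment at which its call begins. There is no depth.
- arm.sign_off(): hands the job in, once; it reports no verdict.
Trained networks look in a picture, given as the dict that the camera call returned (one of the last four; its "shot" number tells which), for a name from the list of things; names that differ only in an ending like _2 or _b are one class to them, and where a whole thing is asked for, a point or a joint stands for the part that bears it (a point fixed in the world has none). Each returns a list of dicts, best first, with "score" (0 to 1); they miss things now and then, are a little off and sometimes report something else, mostly with a low value. They report only what shows in the picture. A call takes as long as a camera call. They do not tell look-alikes from the thing itself.
- arm.search_frame(picture, query): "at" ([column, row] in pixels, amid what is visible of it).
- arm.trace(picture, query): "pixels" (420x560 bool, what is visible of it) and "at" ([column, row] in pixels, amid what is visible of it).
The state is a dict: "clock": time; "joints": joint angles; "dq": joint speeds; "joint_efforts": joint torques, N m; "position": TCP position; "ee_rot": TCP orientation; "force": force on the tool from outside, world axes, zero at the start; "ft_torque": the same for the moment, N m; "width": opening from 0.0 (shut) to 1.0 (fully open).
Only numpy, scipy, OpenCV 4.12 (cv2) and the standard library are available. Lean on these libraries where they do the work, as an engineer would, in place of code of your own. Each camera call takes 0.05 s, during which the arm holds its last target.

## Task

Turn the clear cover of the round pigment box until its open slice has clicked into place over the cobalt-blue well, by pushing the orange tab round from its side with your fingertips. Do not pinch the tab between the fingers, and leave the cup, the vase, the jar and the brush standing or lying where they are.

Things in the scene. Friction and masses are not known exactly. Their poses are not given: they have to be found in the camera images.
- cover (a joint): Angle of the clear cover, rad. Starts at about 0 at an end stop, over the empty white well; grows counter-clockwise seen from above to 5.24 at the other stop (it cannot go clockwise from 0). Clicks every 1.047 rad, one per well: about 1 to 3 N at the tab; past half-way it runs on by itself to the next click, ahead of the finger, and rests within 0.05 rad. Pushed below 0.1 m/s it skips none.
- cover_axis (a point): Point on the cover's vertical axis of rotation, 60 mm above the table, level with the top of the rim. The cover is 208 mm across; a brass hub, 32 mm across, stands here up to 67 mm above the table. The fixed round wooden box below is 236 mm across and 45 mm high; its place and yaw differ each time.
- opening (a point): Middle of the cover's open pie slice (60 degrees wide), 62 mm from the axis, 55 mm above the table; turns with the cover. The other five sixths are clear panes.
- tab_middle (a point): Centre of the orange upright tab on the cover's rim, at the outer end of the open slice: 28 mm long radially (78 to 106 mm from the axis), 12 mm thick, from 60 to 96 mm above the table; this point is 92 mm from the axis, 78 mm high. Both sides are free above the cover: a finger come down from above, its tip 65 to 75 mm above the table, clears the cover and meets the tab.
- well_blue: Cobalt-blue well: fixed white pan, 38 mm across, 8 mm high, filled with cobalt blue, seen through the cover or its slice, 62 mm from the axis; origin at its underside, 45 mm above the table. Blue, red, yellow, green and black wells are dealt anew each time to the places 60, 120, 180, 240 and 300 degrees counter-clockwise from the parked place, which has the empty white well.
- cup: Bystander: loose white porcelain cup, 68 mm across and 55 mm high, standing about 200 mm from the axis. Origin at the middle of its underside.
- vase: Bystander: loose small white vase with blue bands, 68 mm across and 100 mm high, standing about 200 mm from the axis. Origin at the middle of its underside.
- jar: Bystander: loose amber glass jar with a grey cap, 54 mm across and 65 mm high, standing about 200 mm from the axis. Origin at the middle of its underside.
- brush: Bystander: loose slender painting brush, 190 mm long and 11 mm thick, lying on the table about 190 mm from the axis, along its own x. Origin half-way along, at its underside.
Mind the look-alikes: they are no part of the job. There is more than one size of the part that bears cover; the job needs the middle-sized.

How it is judged:
On the way, in this order (a step that is already met when the one before it is completed fails the run):
1. the fingers push the clockwise-facing side of the tab (contact force between the fingers and tab_left above 0.4 N), for 0.05 s.
2. the open slice is over the cobalt-blue well (horizontal distance between opening and well_blue below 0.01 m), for 0.3 s.
At the end, for the whole second after the job is handed in: The middle of the cover's open slice is within 10 mm of the middle of the cobalt-blue well, seen from above, with the cover at rest; the cup, vase, jar and brush are within 15 mm of where they started and the first three are upright within 0.2 rad (horizontal distance between opening and well_blue below 0.01 m and velocity of joint cover between -0.05 and 0.05 rad/s and distance of each of cup, vase, jar, brush from where it was at the start of the episode below 0.015 m and angle between each of cup, vase, jar's own z axis and vertical below 0.2 rad); the robot touches nothing.
It fails at once if the tab is pinched: both its sides pressed by the fingers at once (over 2 N each) (contact force between the fingers and tab_left above 2 N and contact force between the fingers and tab_right above 2 N).
It fails at once if the cup, vase, jar or brush is shoved, lifted or carried (moved over 15 mm) (distance of any of cup, vase, jar, brush from where it was at the start of the episode above 0.015 m).
It also fails if it takes over 59 s, if anything falls off the work surface, if the arm or the gripper's body presses on something with over 40 N, if the wrist force passes 120 N, or if a joint passes its speed limit or range.

## Working session

There is one attempt and no reset: what is moved stays moved. The work goes in short steps, Python scripts to look and compute and a tool call to move; the robot and the scene stay as the last step left them, time stands still between calls to the robot, and variables do not carry over. Pictures are saved under pics/ and viewed, and the job is handed in when it is done.

Besides the shell and the picture viewer there is one more tool, called after "Call:" as name(argument=value, ...), one argument or row to a line, values as JSON. servo_tool: Moves the arm, as the interface text tells. Its arguments: {"type":"object","properties":{"plan":{"type":"array","items":{"type":"array"}},"grip":{"type":"number"},"squeeze":{"type":"number"}},"required":["plan"]}

```bash
mkdir -p pics; ls
python3 - <<'E'
from cell import arm
import cv2,json,numpy as np
s=arm.observe();print(s)
for n in ("top","scene"):
    p=arm.get_image(n);cv2.imwrite(f"pics/{n}0.png",p["frame"]);print(n,p["fx"],p["fy"],p["cx"],p["cy"],p["position"],p["rotation"],p["shot"])
    for q in ("cover","cover_axis","opening","tab_middle","well_blue","cup","vase","jar","brush"):
        try: print(q,[(np.round(d["at"]),round(d["score"],2)) for d in arm.search_frame(p,q)])
        except Exception as e: print(q,e)
E
```

```text
pics
{'clock': 0.0, 'joints': array([-1.41161642,  0.43522669,  0.02497634,  1.57411285, -0.0116057 ,
        1.13401824, -0.07511976]), 'dq': array([-0.00041505, -0.00149611, -0.0009389 , -0.00137041, -0.00014246,
        0.00086351, -0.0006588 ]), 'joint_efforts': array([-2.70514602e-04, -6.67854381e+01,  9.85001698e-01, -3.14455068e+01,
       -6.05170336e-02,  4.29061381e-02,  1.55877533e-04]), 'position': array([0.16167009, 0.60318039, 0.22593663]), 'ee_rot': array([ 0.20429776,  1.5610718 , -0.20684618]), 'force': array([0.14615545, 0.1886067 , 0.64573525]), 'ft_torque': array([-0.04967683,  0.00656558,  0.04909202]), 'width': 0.9973393821390529}
top 476.279812331077 476.279812331077 277.2380822228108 211.32077468613485 [0.44396917 0.01347441 1.22851706] [-2.13730904  2.17977352 -0.08282224] 1
cover [(array([169., 318.]), 0.98), (array([406., 288.]), 0.95), (array([300., 199.]), 0.73)]
cover_axis [(array([404., 289.]), 0.78), (array([304., 201.]), 0.72), (array([169., 322.]), 0.63)]
opening [(array([403., 287.]), 0.83), (array([299., 205.]), 0.64), (array([171., 322.]), 0.64)]

[... 327 characters left out ...]
05405 440.2907532105405 270.5847666405388 212.0288909352014 [0.82020257 0.56587116 1.03950131] [-0.70508995 -2.81826513  0.81892145] 2
cover [(array([409., 259.]), 0.77), (array([277., 125.]), 0.73), (array([252., 213.]), 0.58)]
cover_axis [(array([249., 212.]), 0.78), (array([275., 127.]), 0.74), (array([408., 258.]), 0.7)]
opening [(array([274., 126.]), 0.98), (array([406., 256.]), 0.95), (array([252., 208.]), 0.87)]
tab_middle [(array([278., 125.]), 0.98), (array([410., 257.]), 0.89), (array([251., 215.]), 0.86)]
well_blue []
cup [(array([307., 263.]), 0.73)]
vase [(array([230., 281.]), 0.7)]
jar [(array([175., 218.]), 0.74)]
brush [(array([225., 168.]), 0.6), (array([304., 260.]), 0.53)]
```

Run:
```python
import cv2
for n in ("top","scene"):
    a=cv2.imread(f"pics/{n}0.png")
    cv2.imwrite(f"pics/{n}0b.png",cv2.resize(a,(784,588),interpolation=cv2.INTER_CUBIC))
a=cv2.imread("pics/top0.png")[120:300,200:440]
cv2.imwrite("pics/crop0.png",cv2.resize(a,(768,576),interpolation=cv2.INTER_CUBIC))
```

```text
(no output)
```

View pics/top0b.png

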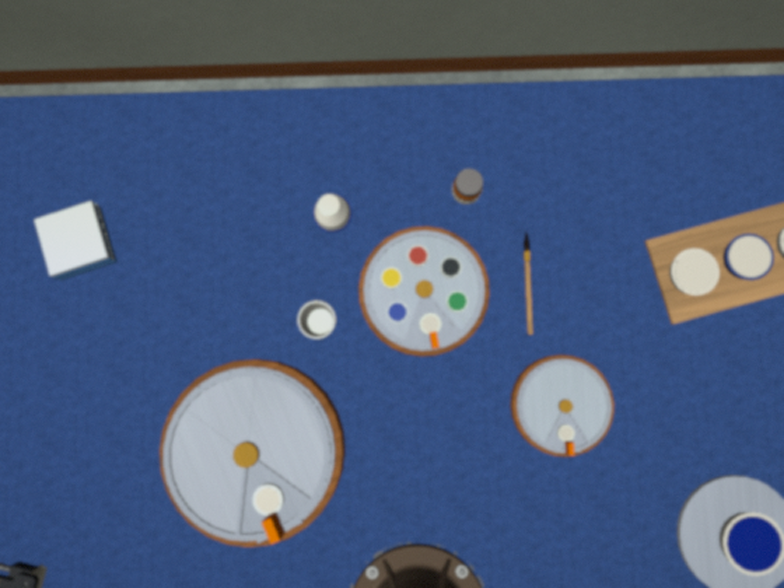

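View pics/scene0b.png

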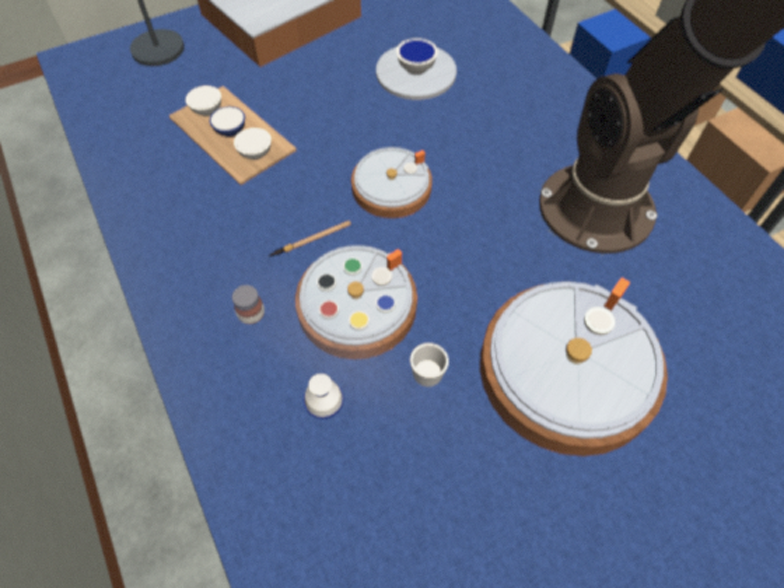

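View pics/crop0.png

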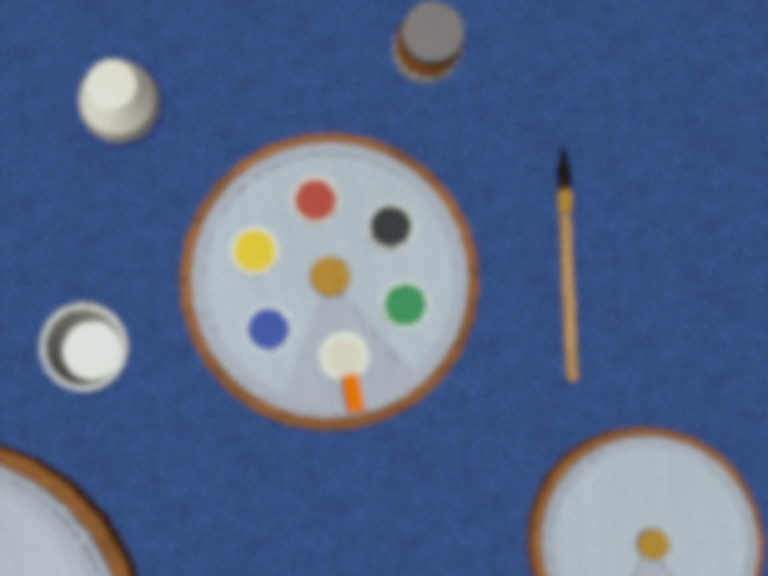

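The middle-sized box is the one with the coloured wells. In the top crop its hub is at about (330,276) and its tab at (352,393). Counter-clockwise from white the wells run green, black, red, yellow, blue. So blue is 300° round, at the far stop. Next I measure the geometry.

```bash
cat > h.py <<'E'
import numpy as np,cv2
from scipy.spatial.transform import Rotation as R
def ray(p,uv,z):
    d=R.from_rotvec(p["rotation"]).apply([(uv[0]-p["cx"])/p["fx"],(uv[1]-p["cy"])/p["fy"],1.0])
    c=np.array(p["position"]);return (c+d*(z-c[2])/d[2])[:2]
def proj(p,X):
    q=R.from_rotvec(p["rotation"]).inv().apply(np.array(X)-p["position"])
    return np.array([p["fx"]*q[0]/q[2]+p["cx"],p["fy"]*q[1]/q[2]+p["cy"]])
def blobs(p,lo,hi,c,r,z,amin=8):
    """hsv blobs within r of world xy c at height z"""
    m=cv2.inRange(cv2.cvtColor(p["frame"],cv2.COLOR_BGR2HSV),lo,hi)
    n,l,s,ce=cv2.connectedComponentsWithStats(m)
    out=[]
    for i in range(1,n):
        if s[i,4]>=amin:
            X=ray(p,ce[i],z)
            if np.hypot(*(X-c))<r: out.append((X,s[i,4]))
    return out
E
python3 - <<'E'
from cell import arm
from h import *
for n,u in (("top",(303,206)),("scene",(254,207))):
    p=arm.get_image(n); c=ray(p,u,.067); print(n,c)
    hsv=cv2.cvtColor(p["frame"],cv2.COLOR_BGR2HSV); print(hsv[u[1],u[0]])
    for nm,lo,hi,z,r in (("hub",(14,120,80),(26,255,255),.067,.04),("tab",(3,180,120),(14,255,255),.078,.12),("blue",(112,80,120),(125,200,255),.053,.09),("red",(0,100,100),(6,200,255),.053,.09),("green",(60,80,60),(85,255,255),.053,.09),("yellow",(22,120,150),(32,255,255),.053,.09),("black",(0,0,20),(180,130,90),.053,.09)):
        print(nm,[(np.round(a,4),k) for a,k in blobs(p,lo,hi,c,r,z)])
s=arm.observe();print(R.from_rotvec(s["ee_rot"]).as_matrix().round(3))
E
```

```text
top [ 0.57298448 -0.02347539]
[ 20 174 174]
hub [(array([ 0.5731, -0.0226]), np.int32(89))]
tab [(array([ 0.4894, -0.0341]), np.int32(8))]
blue [(array([0.5347, 0.0254]), np.int32(114))]
red [(array([ 0.6349, -0.013 ]), np.int32(98))]
green [(array([ 0.5514, -0.0804]), np.int32(103))]
yellow [(array([0.5958, 0.035 ]), np.int32(101))]
black [(array([ 0.6127, -0.0707]), np.int32(85))]
scene [ 0.57411547 -0.01602659]
[ 19 137 211]
hub [(array([ 0.5743, -0.0182]), np.int32(74))]
tab [(array([ 0.4818, -0.0343]), np.int32(50))]
blue [(array([0.534 , 0.0263]), np.int32(78))]
red [(array([ 0.6336, -0.0122]), np.int32(71))]
green [(array([ 0.5502, -0.0801]), np.int32(58))]
yellow [(array([0.5949, 0.0355]), np.int32(58))]
black [(array([ 0.6117, -0.0703]), np.int32(57))]
[[-0.     0.259  0.966]
 [ 0.     0.966 -0.259]
 [-1.     0.    -0.   ]]
```

Call:
servo_tool(
  plan=[
    [[3,-4,0],[0,0,0]],
    [[5,-8,0],[0,0,0]],
    [[7,-13,0],[0,0,0]],
    [[9,-17,0],[0,0,0]],
    [[12,-22,0],[0,0,0]],
    [[14,-26,0],[0,0,0]],
    [[16,-31,0],[0,0,0]],
    [[19,-35,0],[0,0,0]],
    [[21,-40,0],[0,0,0]],
    [[23,-44,0],[0,0,0]],
    [[26,-48,0],[0,0,0]],
    [[28,-52,0],[0,0,0]],
  ],
  grip=0,
  squeeze=10,
)

```text
clock: 2.3
position: [0.4431, 0.0822, 0.2273]
ee_rot: [0.206, 1.56, -0.204]
force: [1.4, 0.4, -0.3]
width: 0.022
```

Call:
servo_tool(
  plan=[
    [[2,-4.2,0],[0,0,0]],
    [[4,-8.2,0],[0,0,0]],
    [[4,-8.2,0],[0,0,0]],
    [[4,-8.2,-4],[0,0,0]],
    [[4,-8.2,-8],[0,0,0]],
    [[4,-8.2,-12],[0,0,0]],
    [[4,-8.2,-13],[0,0,0]],
    [[4,-8.2,-13],[0,0,0]],
  ],
)

```text
clock: 3.1
position: [0.4822, 0.0002, 0.0966]
ee_rot: [0.205, 1.562, -0.205]
force: [-0.3, 0.3, 0.8]
width: 0.002
```

Run:
```python
from cell import arm
from h import *
print(arm.observe()["position"],arm.observe()["force"])
p=arm.get_image("scene");cv2.imwrite("pics/s1.png",cv2.resize(p["frame"][130:310,130:370],(768,576),interpolation=cv2.INTER_CUBIC))
```

```text
[4.82165016e-01 2.11520224e-04 9.65553286e-02] [-0.26469347  0.2780761   0.78754537]
```

View pics/s1.png

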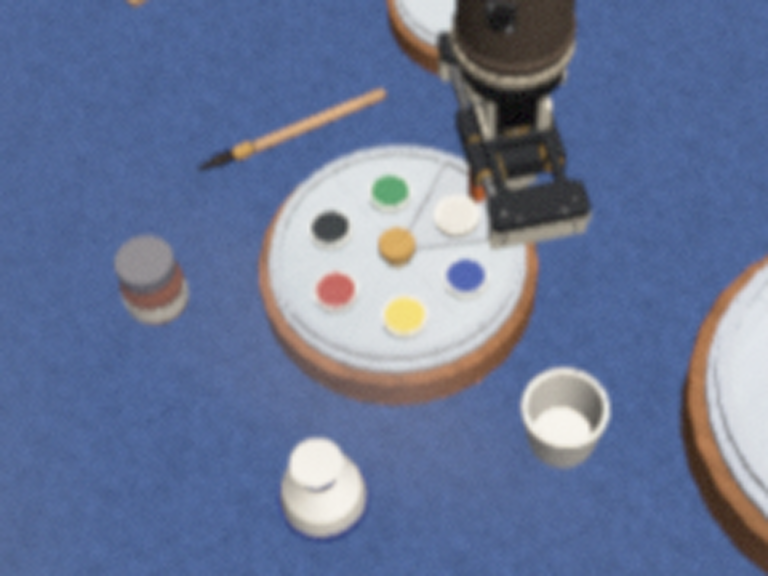

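The picture shows the closed fingers at about (535,215), beside the orange tab at (478,190) and on its clockwise side. Next I lower them and compute the arc.

Call:
servo_tool(
  plan=[
    [[0,0,-1.5],[0,0,0]],
    [[0,0,-2.6],[0,0,0]],
    [[0,0,-2.6],[0,0,0]],
  ],
)

```text
clock: 3.45
position: [0.4835, 0.0004, 0.0721]
ee_rot: [0.206, 1.56, -0.204]
force: [0.1, -0.4, 1.2]
width: 0.003
```

```bash
cat > arc.py <<'E'
import sys
from cell import arm
from h import *
A=np.array([.573,-.0225]); s=arm.observe(); P=s["position"]; d=P[:2]-A
a=np.degrees(np.arctan2(d[1],d[0]))%360; print("ang",a.round(1),"r",np.hypot(*d).round(4),"z",P[2].round(4),"F",s["force"].round(1),"t",s["clock"])
def row(k,st=3.5,r=.092):
    t=np.radians(a+st*k); X=A+r*np.array([np.cos(t),np.sin(t)])-P[:2]
    return [[round(100*X[0],1),round(100*X[1],1),round(100*(.070-P[2]),1)],[0,0,0]]
print([row(k) for k in range(1,13)])
E
python3 arc.py
```

```text
ang 165.7 r 0.0924 z 0.0721 F [ 0.1 -0.4  1.2] t 3.45
[[[np.float64(-0.1), np.float64(-0.6), np.float64(-0.2)], [0, 0, 0]], [[np.float64(-0.2), np.float64(-1.1), np.float64(-0.2)], [0, 0, 0]], [[np.float64(-0.2), np.float64(-1.7), np.float64(-0.2)], [0, 0, 0]], [[np.float64(-0.2), np.float64(-2.2), np.float64(-0.2)], [0, 0, 0]], [[np.float64(-0.2), np.float64(-2.8), np.float64(-0.2)], [0, 0, 0]], [[np.float64(-0.2), np.float64(-3.4), np.float64(-0.2)], [0, 0, 0]], [[np.float64(-0.1), np.float64(-3.9), np.float64(-0.2)], [0, 0, 0]], [[np.float64(0.0), np.float64(-4.5), np.float64(-0.2)], [0, 0, 0]], [[np.float64(0.2), np.float64(-5.0), np.float64(-0.2)], [0, 0, 0]], [[np.float64(0.3), np.float64(-5.5), np.float64(-0.2)], [0, 0, 0]], [[np.float64(0.6), np.float64(-6.1), np.float64(-0.2)], [0, 0, 0]], [[np.float64(0.8), np.float64(-6.6), np.float64(-0.2)], [0, 0, 0]]]
```

Call:
servo_tool(
  plan=[
    [[-0.1,-0.6,-0.2],[0,0,0]],
    [[-0.2,-1.1,-0.2],[0,0,0]],
    [[-0.2,-1.7,-0.2],[0,0,0]],
    [[-0.2,-2.2,-0.2],[0,0,0]],
    [[-0.2,-2.8,-0.2],[0,0,0]],
    [[-0.2,-3.4,-0.2],[0,0,0]],
    [[-0.1,-3.9,-0.2],[0,0,0]],
    [[0,-4.5,-0.2],[0,0,0]],
    [[0.2,-5.0,-0.2],[0,0,0]],
    [[0.3,-5.5,-0.2],[0,0,0]],
    [[0.6,-6.1,-0.2],[0,0,0]],
    [[0.8,-6.6,-0.2],[0,0,0]],
  ],
)

```text
clock: 4.65
position: [0.4917, -0.0664, 0.0701]
ee_rot: [0.206, 1.559, -0.205]
force: [0.3, -0.3, -0.7]
width: 0.002
```

```bash
sed -i 's/return \[\[round(100\*X\[0\],1),round(100\*X\[1\],1),round(100\*(.070-P\[2\]),1)\]/return [[float(round(v,1)) for v in (100*X[0],100*X[1],100*(.070-P[2]))]/' arc.py
cat > look.py <<'E'
import sys
from cell import arm
from h import *
p=arm.get_image(sys.argv[2] if len(sys.argv)>2 else "scene")
A=np.array([.573,-.0225])
for X,k in blobs(p,(3,160,100),(14,255,255),A,.13,.078,4):
    d=X-A;print("tab",np.degrees(np.arctan2(d[1],d[0]))%360-188.9,np.hypot(*d),k)
u,v=proj(p,[*A,.06]).astype(int)
cv2.imwrite(f"pics/{sys.argv[1]}.png",cv2.resize(p["frame"][v-90:v+90,u-120:u+120],(768,576),interpolation=cv2.INTER_CUBIC))
E
python3 look.py s2; python3 arc.py
```

```text
tab 33.58692670143827 0.07899432358535338 11
ang 209.0 r 0.0925 z 0.0702 F [ 0.7 -1.5  0.6] t 4.7
[[[0.3, -0.5, -0.0], [0, 0, 0]], [[0.6, -0.9, -0.0], [0, 0, 0]], [[1.0, -1.4, -0.0], [0, 0, 0]], [[1.4, -1.8, -0.0], [0, 0, 0]], [[1.8, -2.2, -0.0], [0, 0, 0]], [[2.2, -2.6, -0.0], [0, 0, 0]], [[2.6, -2.9, -0.0], [0, 0, 0]], [[3.1, -3.2, -0.0], [0, 0, 0]], [[3.6, -3.5, -0.0], [0, 0, 0]], [[4.1, -3.8, -0.0], [0, 0, 0]], [[4.6, -4.0, -0.0], [0, 0, 0]], [[5.1, -4.2, -0.0], [0, 0, 0]]]
```

View pics/s2.png

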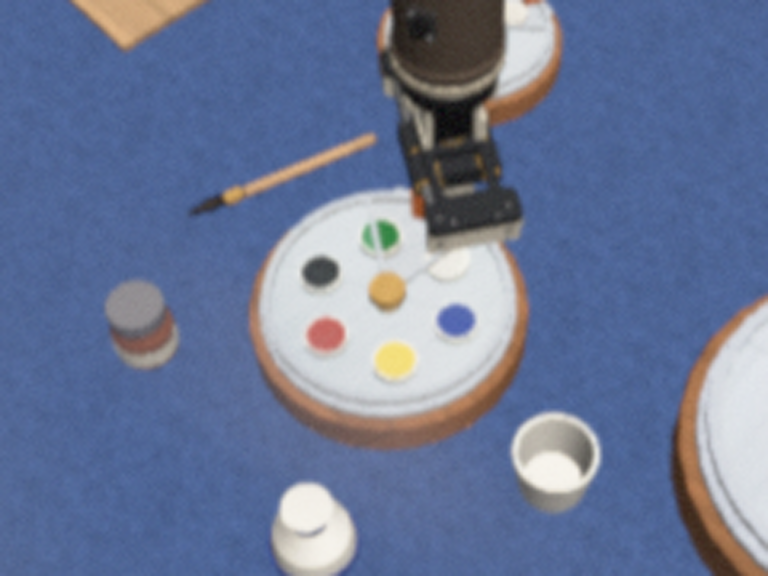

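The tab, at about (420,205), has turned some 33° ahead of the fingers, so the push works. I'll carry on along the arc.

Call:
servo_tool(
  plan=[
    [[0.3,-0.5,0],[0,0,0]],
    [[0.6,-0.9,0],[0,0,0]],
    [[1.0,-1.4,0],[0,0,0]],
    [[1.4,-1.8,0],[0,0,0]],
    [[1.8,-2.2,0],[0,0,0]],
    [[2.2,-2.6,0],[0,0,0]],
    [[2.6,-2.9,0],[0,0,0]],
    [[3.1,-3.2,0],[0,0,0]],
    [[3.6,-3.5,0],[0,0,0]],
    [[4.1,-3.8,0],[0,0,0]],
    [[4.6,-4.0,0],[0,0,0]],
    [[5.1,-4.2,0],[0,0,0]],
  ],
)

```text
clock: 5.9
position: [0.5431, -0.109, 0.07]
ee_rot: [0.206, 1.56, -0.205]
force: [-1.2, 2.6, 0.8]
width: 0.006
```

```bash
python3 look.py s3; python3 arc.py
```

```text
ang 251.6 r 0.0917 z 0.0702 F [ 0.3 -0.2 -1.3] t 5.95
[[[0.5, -0.2, -0.0], [0, 0, 0]], [[1.1, -0.3, -0.0], [0, 0, 0]], [[1.6, -0.4, -0.0], [0, 0, 0]], [[2.2, -0.5, -0.0], [0, 0, 0]], [[2.7, -0.5, -0.0], [0, 0, 0]], [[3.3, -0.5, -0.0], [0, 0, 0]], [[3.9, -0.4, -0.0], [0, 0, 0]], [[4.4, -0.4, -0.0], [0, 0, 0]], [[5.0, -0.3, -0.0], [0, 0, 0]], [[5.5, -0.1, -0.0], [0, 0, 0]], [[6.1, 0.1, -0.0], [0, 0, 0]], [[6.6, 0.3, -0.0], [0, 0, 0]]]
```

View pics/s3.png

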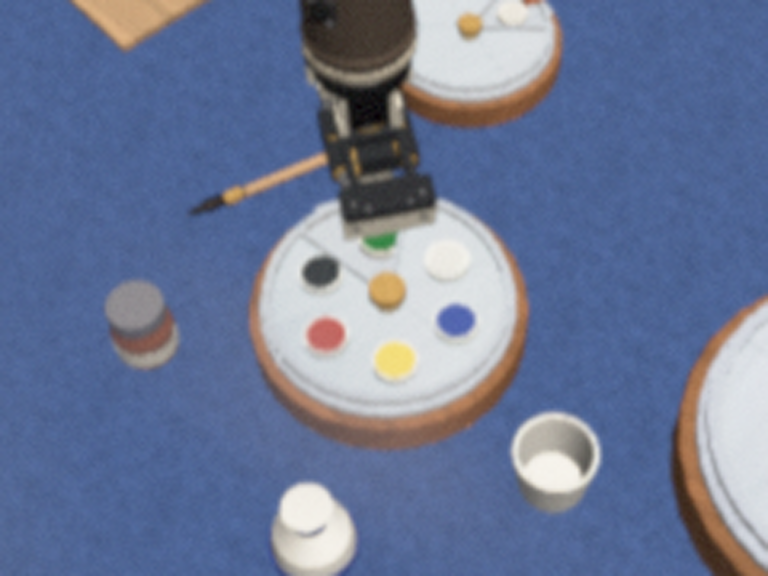

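The slice edges at about (305,240) and (400,255) put the slice past green, and the brush is where it was. I'll keep going.

Call:
servo_tool(
  plan=[
    [[0.5,-0.2,0],[0,0,0]],
    [[1.1,-0.3,0],[0,0,0]],
    [[1.6,-0.4,0],[0,0,0]],
    [[2.2,-0.5,0],[0,0,0]],
    [[2.7,-0.5,0],[0,0,0]],
    [[3.3,-0.5,0],[0,0,0]],
    [[3.9,-0.4,0],[0,0,0]],
    [[4.4,-0.4,0],[0,0,0]],
    [[5.0,-0.3,0],[0,0,0]],
    [[5.5,-0.1,0],[0,0,0]],
    [[6.1,0.1,0],[0,0,0]],
    [[6.6,0.3,0],[0,0,0]],
  ],
)

```text
clock: 7.15
position: [0.6104, -0.1062, 0.0701]
ee_rot: [0.206, 1.559, -0.205]
force: [-0.6, 0.4, -0.7]
width: 0.007
```

```bash
python3 look.py s4; python3 arc.py
```

```text
ang 294.7 r 0.0915 z 0.0701 F [0.6 0.4 0.2] t 7.2
[[[0.5, 0.2, -0.0], [0, 0, 0]], [[1.0, 0.5, -0.0], [0, 0, 0]], [[1.5, 0.8, -0.0], [0, 0, 0]], [[1.9, 1.1, -0.0], [0, 0, 0]], [[2.4, 1.5, -0.0], [0, 0, 0]], [[2.8, 1.9, -0.0], [0, 0, 0]], [[3.1, 2.3, -0.0], [0, 0, 0]], [[3.5, 2.7, -0.0], [0, 0, 0]], [[3.8, 3.2, -0.0], [0, 0, 0]], [[4.1, 3.7, -0.0], [0, 0, 0]], [[4.4, 4.2, -0.0], [0, 0, 0]], [[4.6, 4.7, -0.0], [0, 0, 0]]]
```

View pics/s4.png

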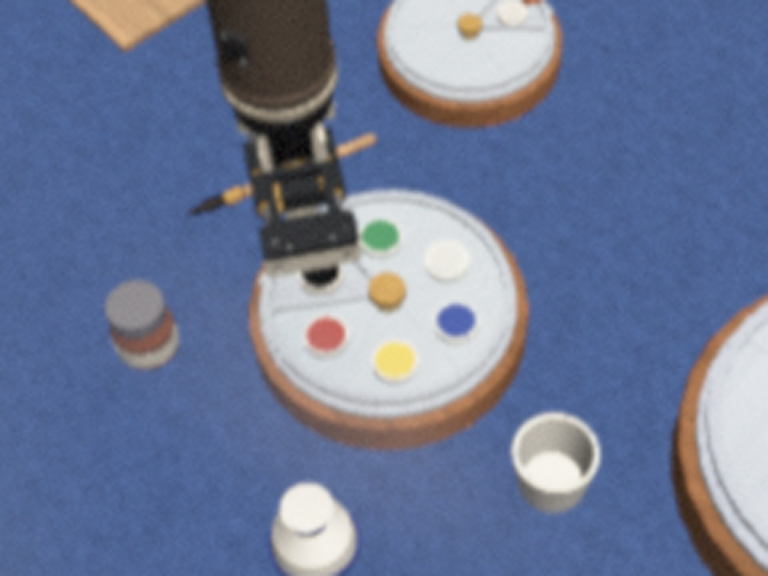

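The slice, with one edge at about (275,310), now rests over black. I continue.

Call:
servo_tool(
  plan=[
    [[0.5,0.2,0],[0,0,0]],
    [[1.0,0.5,0],[0,0,0]],
    [[1.5,0.8,0],[0,0,0]],
    [[1.9,1.1,0],[0,0,0]],
    [[2.4,1.5,0],[0,0,0]],
    [[2.8,1.9,0],[0,0,0]],
    [[3.1,2.3,0],[0,0,0]],
    [[3.5,2.7,0],[0,0,0]],
    [[3.8,3.2,0],[0,0,0]],
    [[4.1,3.7,0],[0,0,0]],
    [[4.4,4.2,0],[0,0,0]],
    [[4.6,4.7,0],[0,0,0]],
  ],
)

```text
clock: 8.4
position: [0.6577, -0.058, 0.0702]
ee_rot: [0.205, 1.558, -0.204]
force: [-0.6, -0.1, 0.4]
width: 0.001
```

```bash
python3 look.py s5; python3 arc.py
```

```text
ang 338.1 r 0.0916 z 0.07 F [ 0.1  1.8 -0.7] t 8.45
[[[0.2, 0.5, -0.0], [0, 0, 0]], [[0.4, 1.0, -0.0], [0, 0, 0]], [[0.5, 1.6, -0.0], [0, 0, 0]], [[0.6, 2.2, -0.0], [0, 0, 0]], [[0.7, 2.7, -0.0], [0, 0, 0]], [[0.7, 3.3, -0.0], [0, 0, 0]], [[0.7, 3.8, -0.0], [0, 0, 0]], [[0.7, 4.4, -0.0], [0, 0, 0]], [[0.6, 4.9, -0.0], [0, 0, 0]], [[0.5, 5.5, -0.0], [0, 0, 0]], [[0.3, 6.0, -0.0], [0, 0, 0]], [[0.1, 6.6, -0.0], [0, 0, 0]]]
```

View pics/s5.png

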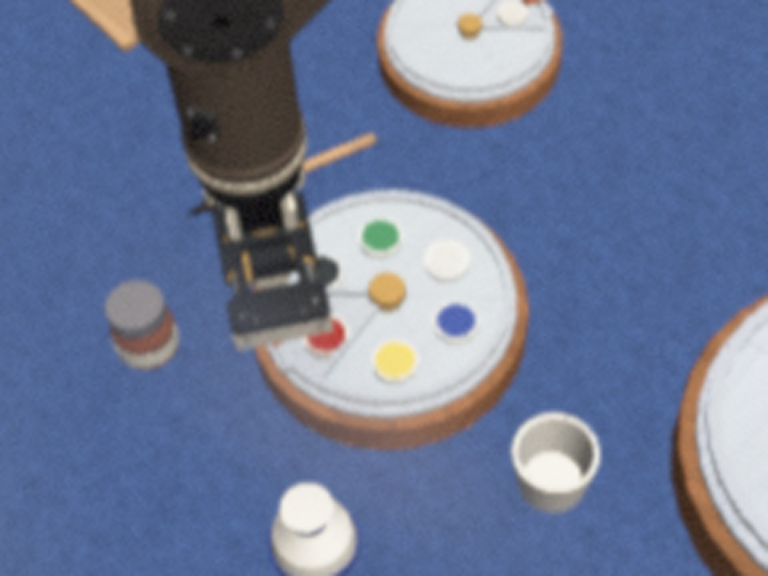

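The slice is over red, with edges at about (330,295) and (330,375), and the jar is clear of the gripper. I continue.

Call:
servo_tool(
  plan=[
    [[0.2,0.5,0],[0,0,0]],
    [[0.4,1.0,0],[0,0,0]],
    [[0.5,1.6,0],[0,0,0]],
    [[0.6,2.2,0],[0,0,0]],
    [[0.7,2.7,0],[0,0,0]],
    [[0.7,3.3,0],[0,0,0]],
    [[0.7,3.8,0],[0,0,0]],
    [[0.7,4.4,0],[0,0,0]],
    [[0.6,4.9,0],[0,0,0]],
    [[0.5,5.5,0],[0,0,0]],
    [[0.3,6.0,0],[0,0,0]],
    [[0.1,6.6,0],[0,0,0]],
  ],
)

```text
clock: 9.65
position: [0.6588, 0.0098, 0.0701]
ee_rot: [0.205, 1.558, -0.203]
force: [0.5, -1.0, -0.2]
width: 0.007
```

```bash
python3 look.py s6; python3 arc.py
```

```text
ang 21.7 r 0.092 z 0.07 F [-0.7  1.6 -0.2] t 9.7
[[[-0.2, 0.5, 0.0], [0, 0, 0]], [[-0.5, 1.0, 0.0], [0, 0, 0]], [[-0.8, 1.5, 0.0], [0, 0, 0]], [[-1.1, 2.0, 0.0], [0, 0, 0]], [[-1.4, 2.4, 0.0], [0, 0, 0]], [[-1.8, 2.8, 0.0], [0, 0, 0]], [[-2.2, 3.2, 0.0], [0, 0, 0]], [[-2.6, 3.6, 0.0], [0, 0, 0]], [[-3.0, 4.0, 0.0], [0, 0, 0]], [[-3.5, 4.3, 0.0], [0, 0, 0]], [[-4.0, 4.6, 0.0], [0, 0, 0]], [[-4.5, 4.8, 0.0], [0, 0, 0]]]
```

View pics/s6.png

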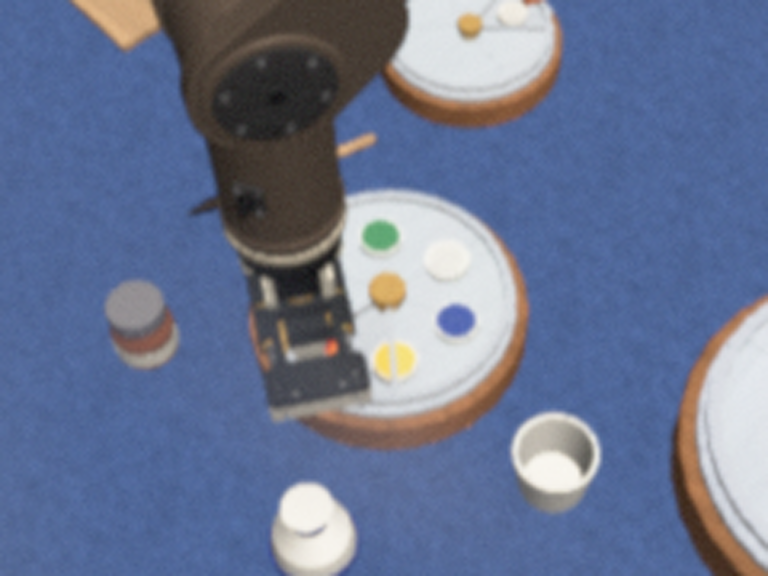

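The leading slice edge crosses yellow at (395,360). The vase and jar are untouched. I continue.

Call:
servo_tool(
  plan=[
    [[-0.2,0.5,0],[0,0,0]],
    [[-0.5,1.0,0],[0,0,0]],
    [[-0.8,1.5,0],[0,0,0]],
    [[-1.1,2.0,0],[0,0,0]],
    [[-1.4,2.4,0],[0,0,0]],
    [[-1.8,2.8,0],[0,0,0]],
    [[-2.2,3.2,0],[0,0,0]],
    [[-2.6,3.6,0],[0,0,0]],
    [[-3.0,4.0,0],[0,0,0]],
    [[-3.5,4.3,0],[0,0,0]],
    [[-4.0,4.6,0],[0,0,0]],
    [[-4.5,4.8,0],[0,0,0]],
  ],
)

```text
clock: 10.9
position: [0.6132, 0.0596, 0.0701]
ee_rot: [0.205, 1.558, -0.201]
force: [2.1, -0.7, -0.4]
width: 0.003
```

```bash
python3 look.py s7; python3 arc.py
```

```text
ang 64.5 r 0.0914 z 0.07 F [-1.2  0.2  0.4] t 10.95
[[[-0.5, 0.3, 0.0], [0, 0, 0]], [[-1.0, 0.5, 0.0], [0, 0, 0]], [[-1.6, 0.6, 0.0], [0, 0, 0]], [[-2.1, 0.8, 0.0], [0, 0, 0]], [[-2.7, 0.9, 0.0], [0, 0, 0]], [[-3.2, 0.9, 0.0], [0, 0, 0]], [[-3.8, 0.9, 0.0], [0, 0, 0]], [[-4.3, 0.9, 0.0], [0, 0, 0]], [[-4.9, 0.9, 0.0], [0, 0, 0]], [[-5.5, 0.8, 0.0], [0, 0, 0]], [[-6.0, 0.7, 0.0], [0, 0, 0]], [[-6.5, 0.6, 0.0], [0, 0, 0]]]
```

View pics/s7.png

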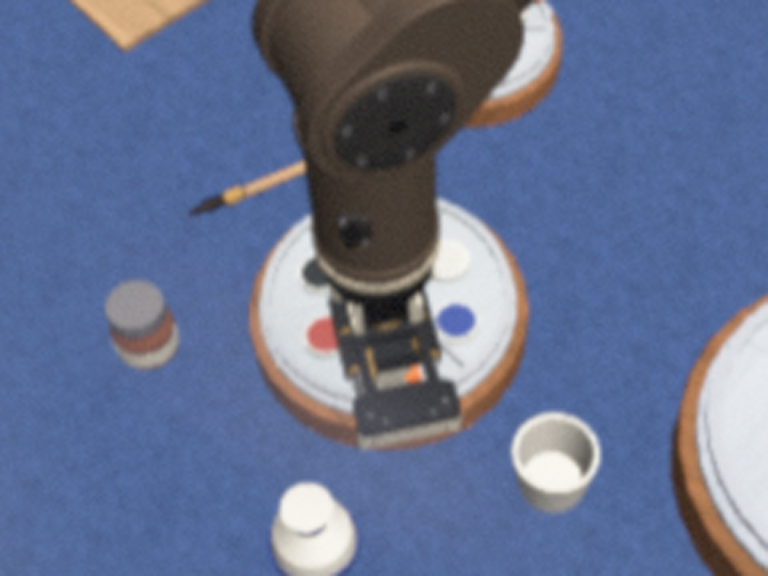

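The tab shows at (415,375), past yellow, with the leading slice edge just short of blue. Ten more rows should carry it past half-way without reaching the stop.

Call:
servo_tool(
  plan=[
    [[-0.5,0.3,0],[0,0,0]],
    [[-1.0,0.5,0],[0,0,0]],
    [[-1.6,0.6,0],[0,0,0]],
    [[-2.1,0.8,0],[0,0,0]],
    [[-2.7,0.9,0],[0,0,0]],
    [[-3.2,0.9,0],[0,0,0]],
    [[-3.8,0.9,0],[0,0,0]],
    [[-4.3,0.9,0],[0,0,0]],
    [[-4.9,0.9,0],[0,0,0]],
    [[-5.5,0.8,0],[0,0,0]],
    [[-5.5,0.8,0],[0,0,0]],
  ],
)

```text
clock: 12.05
position: [0.5563, 0.0679, 0.0699]
ee_rot: [0.205, 1.56, -0.201]
force: [-0.0, -0.3, -0.1]
width: 0.009
```

```bash
python3 look.py s8; python3 arc.py
```

```text
ang 100.0 r 0.0919 z 0.07 F [-0.5  0.1 -0.3] t 12.1
[[[-0.6, -0.1, -0.0], [0, 0, 0]], [[-1.1, -0.3, -0.0], [0, 0, 0]], [[-1.6, -0.4, -0.0], [0, 0, 0]], [[-2.1, -0.6, -0.0], [0, 0, 0]], [[-2.7, -0.9, -0.0], [0, 0, 0]], [[-3.1, -1.2, -0.0], [0, 0, 0]], [[-3.6, -1.5, -0.0], [0, 0, 0]], [[-4.1, -1.8, -0.0], [0, 0, 0]], [[-4.5, -2.2, -0.0], [0, 0, 0]], [[-4.9, -2.5, -0.0], [0, 0, 0]], [[-5.3, -3.0, -0.0], [0, 0, 0]], [[-5.7, -3.4, -0.0], [0, 0, 0]]]
```

View pics/s8.png

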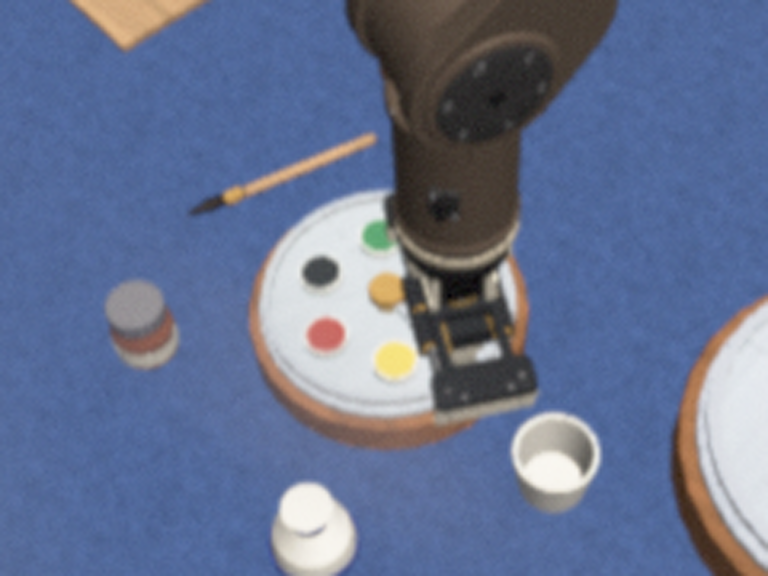

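The trailing edge, near (405,310), has cleared yellow. The gripper hides the tab, so I back off a little, rise straight up and move aside to check.

Call:
servo_tool(
  plan=[
    [[0.6,0,0],[0,0,0]],
    [[0.6,0,2],[0,0,0]],
    [[0.6,0,6],[0,0,0]],
    [[0.6,0,10],[0,0,0]],
    [[0.6,0,14],[0,0,0]],
    [[0.6,0,18],[0,0,0]],
    [[0,4,18],[0,0,0]],
    [[-2,9,18],[0,0,0]],
    [[-4,14,18],[0,0,0]],
    [[-6,18,18],[0,0,0]],
    [[-8,22,18],[0,0,0]],
    [[-8,22,18],[0,0,0]],
  ],
)

```text
clock: 13.3
position: [0.4733, 0.2959, 0.2497]
ee_rot: [0.199, 1.563, -0.19]
force: [0.5, 0.7, 0.8]
width: 0.004
```

```bash
python3 look.py s9; python3 look.py t9 top; python3 arc.py|head -1
```

```text
tab -60.92595702999289 0.09166598132005595 80
tab -61.475527420422395 0.09220552371588789 21
ang 107.1 r 0.3264 z 0.25 F [ 0.6 -0.7  0.6] t 13.4
```

View pics/s9.png

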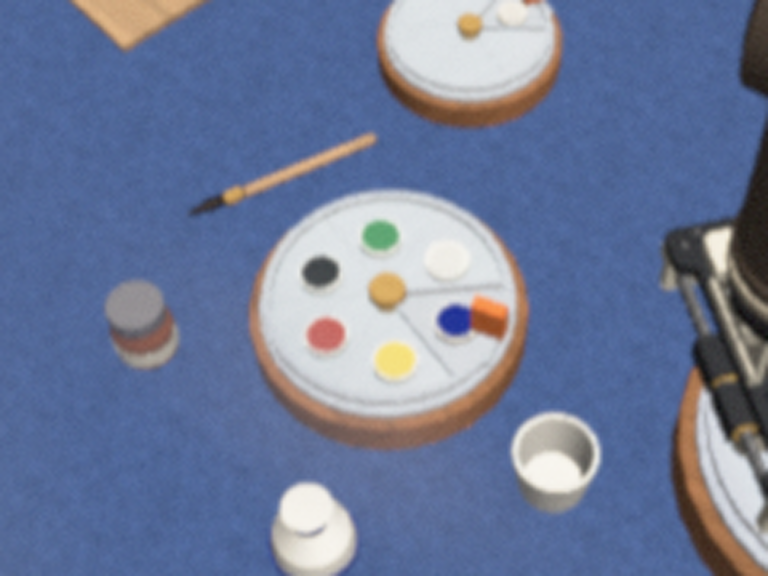

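View pics/t9.png

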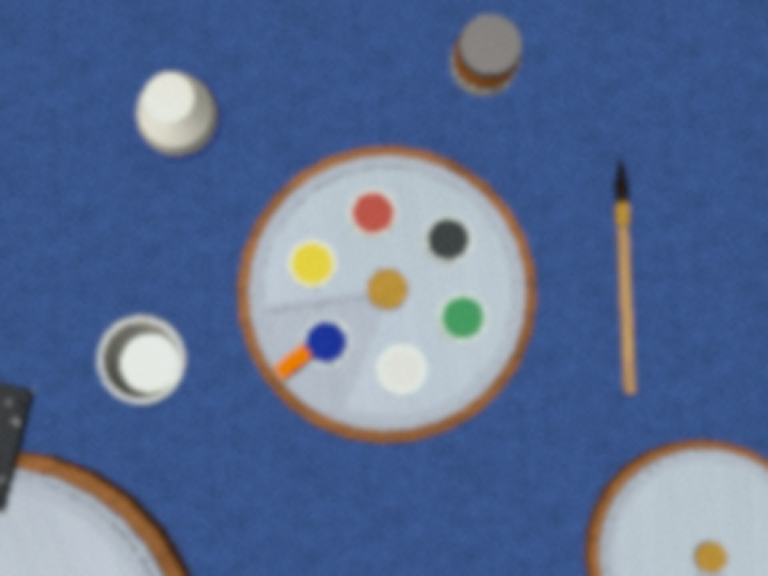

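Both views show the slice over the blue well: scene (457,320), top (325,342). The tab measures about 299° round. All four bystanders look unmoved and the arm is clear, so I hand in.

```bash
python3 -c "
from cell import arm
print(arm.observe()['dq'].round(3)); print(arm.sign_off())"
```

```text
[ 0.037 -0.007  0.041  0.01   0.008  0.001  0.008]
the job is handed in; nothing more can be done
None
```

I turned the cover of the middle-sized box counter-clockwise through five clicks until its open slice sat over the cobalt-blue well, then handed the job in. I did it by pushing the clockwise side of the tab with closed fingertips at about 0.06 m/s. The job was handed in at about 13.4 s of the 59 s allowed.

**Slice position:** In the last check the tab measured about 299° round in both cameras, against 300° nominal. Blue lies framed by the open slice in both pictures.

**Bystanders:** The cup, vase, jar and brush look unmoved in the last pictures. I judged this by eye and did not measure it.

**Arm:** It was raised to 0.25 m and clear of everything, with force readings near zero. It was still settling very slightly at hand-in, with joint speeds up to 0.04 rad/s.

No check failed or disagreed, though the hand-in reports no verdict. The image network found no `well_blue`, so I located the wells by colour instead.

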